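# Pop the sample port of the orange-marked reader

## Task

Open the sample port of the cuvette reader that has the orange spot on its hatch: with the tips of the closed fingers press on the spot once, steadily, down to the stop, so that the push-push latch lets go, then lift off, let the hatch pop up by itself and watch with the hand clear for a couple of seconds that it stays open. Do not push the popped hatch down again. Leave the hatch with the blue spot alone, and do not shift or pick up either reader or the small bottles.

Things in the scene. Friction and masses are not known exactly. Their poses are not given: they have to be found in the camera images.
- orange_reader: white benchtop cuvette reader, 150 deep (x) x 120 wide (y) mm, about 2 kg, loose; display on its front (-x). Origin: centre of its underside, z up. Rim 70 mm high; on top a grey hatch plate 95 x 98 x 10 mm, hinged at its rear edge (45 mm behind the origin, 76 mm up), top face 81 mm up when shut, with a round 22 mm spot: orange.
- blue_reader: white benchtop cuvette reader, 150 deep (x) x 120 wide (y) mm, about 2 kg, loose; display on its front (-x). Origin: centre of its underside, z up. Rim 70 mm high; on top a grey hatch plate 95 x 98 x 10 mm, hinged at its rear edge (45 mm behind the origin, 76 mm up), top face 81 mm up when shut, with a round 22 mm spot: blue.
- orange_spot (a point): centre of the orange spot, on the hatch's top face, 25 mm from the hatch's front edge, 70 mm from its hinge line; moves with the hatch. When shut: 81 mm above the bench, axes as the reader's. Pressing straight down takes about 3 N, plus 0.2 N per 10 mm/s of speed, until the rigid stop.
- blue_spot (a point): centre of the blue spot, on the hatch's top face, 25 mm from the hatch's front edge, 70 mm from its hinge line; moves with the hatch. When shut: 81 mm above the bench, axes as the reader's. To be left alone.
- orange_hatch (a joint): hatch of the orange-marked reader (rad): 0 to 0.02 latched shut, 1.0 fully popped, -0.1 pressed to the stop. Push-push: pressing its spot 5.5 mm down (-0.08; stop at 7 mm) frees it; as the finger lifts a spring swings it up in about 1 s, and it stays (front edge 80 mm higher). A shorter press, or a jab faster than 50 mm/s, may leave it latched. Pushed fully down again it relatches.
- blue_hatch (a joint): hatch of the blue-marked reader (rad): 0 to 0.02 latched shut, 1.0 fully popped, -0.1 pressed to the stop. Push-push: pressing its spot 5.5 mm down (-0.08; stop at 7 mm) frees it; as the finger lifts a spring swings it up in about 1 s, and it stays (front edge 80 mm higher). A shorter press, or a jab faster than 50 mm/s, may leave it latched. Pushed fully down again it relatches. Must stay shut.
- red_dropper: bystander: white dropper bottle with a red cap, 26 mm across, 71 mm high, loose; origin at the centre of its underside, z up
- teal_dropper: bystander: white dropper bottle with a teal cap, 24 mm across, 62 mm high, loose; origin at the centre of its underside, z up
- reagent_bottle_01: bystander: small all-white reagent bottle, 21 mm across, 54 mm high, loose, the nearest to the readers of a group; origin at the centre of its underside, z up

How it is judged:
By the outcome, as a careful person would: the job done as asked, in the order asked, and still so for the second after the job is handed in, with the robot touching nothing.
It also fails if it takes over 32 s, if anything falls off the work surface, if the arm or the gripper's body presses on something with over 40 N, if the wrist force passes 120 N, or if a joint passes its speed limit or range.

## Robot

A 6-joint arm with a two-finger parallel gripper is mounted at the origin on a cart in front of the work surface, level with it; the furniture and walls round the work are solid. World frame = base frame: x ahead of the robot, y to its left, z up, the work surface at z = 0. Lengths are in m, angles in rad, forces in N, time in s.
With the tool pointing down it reaches from about 0.375 to 0.975 m from the base axis. Payload 3.8 kg.
Tool frame: the origin (TCP) lies on the centre line of the jaws, within the pads' length; the fingertips stand 22 mm ahead of it and the grasp point (between the pads) lies 3 mm ahead of it; x points along the fingers, y is the direction in which the jaws open and shut, and the axes are right-handed (so a half turn about x gives the same grasp; the last joint's range is limited). The gripper opens to 85 mm and grips with 20 to 120 N. Pads are 22 mm wide; open, the fingers measure 114 mm over their backs; the gripper's body (76 mm by 85 mm) begins 54 mm behind the grasp point. The pads swing forward as they close: fully open they stand 13 mm farther back than shut.
Start: joints at [1.274, 0.264, 1.604, -0, 1.274, -0.037], TCP at [0.173, 0.652, 0.253] pointing down, gripper open.
Joint ranges: [-2.63, 2.63], [-0.94, 2.18], [0.31, 2.57], [-1.31, 4.45], [0, 2.66], [-2.55, 2.55]. Speed limits (rad/s): [2.57, 2.57, 3.14, 3.14, 3.14, 3.14].

## Interface

Orientations are given as a rotation vector (axis times angle).
In Python, from workcell import monitor, eyes, finish_job gives the robot as it stands. The module is installed in compiled form; this text tells all that it offers.
- The arm moves only by the tool play_rows, never from a script. Its argument "deltas" is a list of rows, each an object of numbers: "wx", "wy", "wz": the turn, a rotation vector about the world's x, y, z in degrees; "x", "y", "z": the shift along the world's x, y, z in mm; "fingers": the closure, from -1 (fully open) to 1 (shut), so that 0 is half open. A call has 1 to 20 rows; each row is the pose to reach, as a shift and turn from the pose commanded when the call began; what a row does not reach only later rows make up. A row lasts 1/8 s, in which the tool goes at most 62.5 mm and 10.7 degrees, less where a joint would pass 70% of its speed; a pose out of reach is approached as far as the arm can. A call with a gripper value outside its range is refused whole. The fingers move at their own pace and stop on an object; "grip_force" is the grip in N (left out, the last holds). Time passes only in rows, so rows that repeat a pose let the fingers close. It gives the time, the measured TCP pose, the force and the opening at its end, in the units of the state.
- monitor.read_state(): the state, without advancing time (a new reading comes with each control period).
- eyes.read_camera(name): name is "side" or "top" or "wrist"; returns a dict with "frame" (420x560x3 uint8, red, green, blue), "depth" (420x560 float32, m along the optical axis (not along the pixel's ray), 0 where there is no reading), "K" (3x3 intrinsics, pixels), "view" (4x4, takes a point from world to camera coordinates); the wrist camera has in their place "tool_from_camera" (4x4, takes a point from camera to tool coordinates, whose origin is the TCP and whose axes are the tool frame's). Camera axes: x right, y down, z forward; pixel columns grow to the right and rows downward; lengths in m; the calibration is good to about 2 mm. A picture is of the moment at which its call begins: read the wrist's pose just before it.
- finish_job(): hands the job in, once; it reports no verdict.
The state is a dict: "time": time; "q": joint angles; "joint_vel": joint speeds; "joint_torque": joint torques, N m; "tool_pos": TCP position; "tcp_rot": TCP orientation; "wrist_force": force on the tool from outside, world axes, zero at the start; "torque": the same for the moment, N m; "width": opening from 0.0 (shut) to 1.0 (fully open).
Only numpy, scipy, OpenCV 4.12 (cv2) and the standard library are available. Lean on these libraries where they do the work, as an engineer would, in place of code of your own. Each camera call takes 0.05 s, during which the arm holds its last target.

## Working session

There is one attempt and no reset: what is moved stays moved. The work goes in short steps, Python scripts to look and compute and a tool call to move; the robot and the scene stay as the last step left them, time stands still between calls to the robot, and variables do not carry over. Pictures are saved under pics/ and viewed, and the job is handed in when it is done.

Besides the shell and the picture viewer there is one more tool, called after "Request:" as name(argument=value, ...) on one line, values as JSON. play_rows: Moves the arm, as the interface text tells. Its arguments: {"type":"object","properties":{"deltas":{"type":"array"},"grip_force":{"type":"number"}},"required":["deltas"]}

```bash
mkdir -p pics
python3 - <<'E'
from workcell import monitor, eyes
import cv2,numpy as np
s=monitor.read_state(); print(s)
for n in("top","side"):
    c=eyes.read_camera(n); cv2.imwrite(f"pics/{n}0.png",c["frame"][:,:,::-1]); np.savez(f"{n}0.npz",**c)
E
```

```text
{'time': 0.0, 'q': array([ 1.27411406e+00,  2.64767682e-01,  1.60536378e+00, -9.38376737e-06,
        1.27372133e+00, -3.69036981e-02]), 'joint_vel': array([-0.00117803,  0.00150339, -0.00044631, -0.00209659,  0.00012165,
       -0.00159968]), 'joint_torque': array([-4.80349954e-04, -5.15138376e+01, -3.67297375e+01,  2.32328409e-05,
        1.31181080e-02,  2.08465360e-05]), 'tool_pos': array([0.17319191, 0.65169542, 0.25195772]), 'tcp_rot': array([ 0.2021782 ,  1.56152568, -0.20568975]), 'wrist_force': array([ 0.1010009 , -0.60228596,  0.123776  ]), 'torque': array([0.02221973, 0.02676429, 0.016533  ]), 'width': 1.0001025708237783}
```

View pics/top0.png

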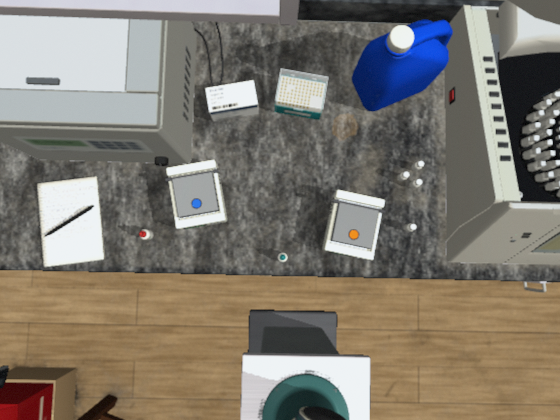

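View pics/side0.png

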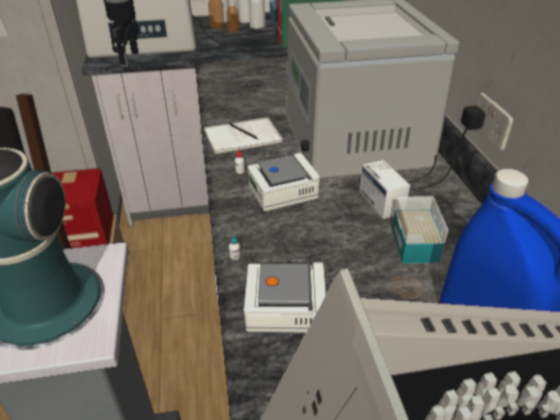

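The top view shows the orange spot at about (354,234) and the blue spot at (196,203). In the side view orange is at about (272,281). The way to the orange reader passes the teal dropper at top (283,257).

```bash
cat > h.py <<'E'
import numpy as np,cv2
def pts(c,m):
    v,u=np.nonzero(m); d=c["depth"][v,u].astype(float); ok=d>0; v,u,d=v[ok],u[ok],d[ok]
    K=c["K"]; p=np.stack([(u-K[0,2])/K[0,0]*d,(v-K[1,2])/K[1,1]*d,d,np.ones_like(d)])
    return (np.linalg.inv(c["view"])@p)[:3].T
def mask(c,lo,hi,box):
    h=cv2.cvtColor(c["frame"],cv2.COLOR_RGB2HSV); m=cv2.inRange(h,lo,hi)>0
    b=np.zeros_like(m); b[box[1]:box[3],box[0]:box[2]]=1; return m&b
E
python3 - <<'E'
from h import *
for n,ob,bb in(("top",(340,222,366,246),(186,194,206,212)),("side",(258,270,286,294),(264,162,284,178))):
    c=dict(np.load(n+"0.npz"))
    for nm,lo,hi,b in(("o",(5,150,100),(20,255,255),ob),("b",(105,130,80),(125,255,255),bb)):
        m=mask(c,lo,hi,b);p=pts(c,m);print(n,nm,m.sum(),np.argwhere(m).mean(0),p.mean(0),np.median(p,0),p.min(0),p.max(0))
    K=c["K"];print(K[0,0],np.linalg.inv(c["view"])[:3,3])
c=dict(np.load("top0.npz"))
# reader: white region
p=pts(c,np.ones(c["depth"].shape,bool)); o=np.array([0.0,0])
full=pts(c,mask(c,(0,0,0),(180,255,255),(315,180,395,270)))
q=full[(full[:,2]>.055)&(full[:,2]<.1)].astype(np.float32)
print(cv2.minAreaRect(q[:,:2]),np.percentile(q[:,2],[5,50,95]))
for nm,b in(("teal",(270,245,295,270)),("red",(130,225,160,250)),("bot",(395,150,430,240))):
    f=pts(c,mask(c,(0,0,0),(180,255,255),b)); f=f[f[:,2]>.02]; print(nm,f.min(0),f.max(0))
E
```

```text
top o 65 [234.         353.18461538] [ 0.4500796  -0.10234819  0.08269936] [ 0.45018559 -0.10203216  0.08286357] [ 0.44051509 -0.1118904   0.07719283] [ 0.45973331 -0.09207736  0.08664926]
top b 69 [203. 196.] [0.51491362 0.27314022 0.08285782] [0.51483962 0.27323692 0.08311549] [0.5051545  0.26283102 0.07595141] [0.52474233 0.28305746 0.08778785]
480.57035572296115 [0.39872774 0.09063212 1.22317813]
side o 74 [280.72972973 271.75675676] [ 0.44932902 -0.1012633   0.08221304] [ 0.4494806  -0.10115035  0.0821108 ] [ 0.43958422 -0.11139991  0.07937963] [ 0.4595096  -0.08840036  0.08491676]
side b 26 [169.11538462 273.30769231] [0.51394824 0.27412854 0.08207936] [0.5138442  0.27408426 0.08208748] [0.50542673 0.26469695 0.0797292 ] [0.52357647 0.28332885 0.08405228]
491.82896630020616 [ 0.35572404 -0.74045858  0.7571152 ]Traceback (most recent call last):
  File "<stdin>", line 12, in <module>
cv2.error: OpenCV(4.12.0) /io/opencv/modules/imgproc/src/convhull.cpp:143: error: (-215:Assertion failed) total >= 0 && (depth == CV_32F || depth == CV_32S) in function 'convexHull'
```

Request:
play_rows(deltas=[{"x": 27, "y": -42, "z": 0, "fingers": 1}, {"x": 62, "y": -87, "z": 0, "fingers": 1}, {"x": 102, "y": -132, "z": 0, "fingers": 1}, {"x": 137, "y": -182, "z": 0, "fingers": 1}, {"x": 172, "y": -232, "z": 0, "fingers": 1}, {"x": 202, "y": -287, "z": 0, "fingers": 1}, {"x": 227, "y": -342, "z": 0, "fingers": 1}, {"x": 247, "y": -402, "z": 0, "fingers": 1}, {"x": 262, "y": -462, "z": 0, "fingers": 1}, {"x": 272, "y": -522, "z": 0, "fingers": 1}, {"x": 277, "y": -582, "z": 0, "fingers": 1}, {"x": 277, "y": -637, "z": 0, "fingers": 1}, {"x": 277, "y": -692, "z": -10, "fingers": 1}, {"x": 277, "y": -737, "z": -20, "fingers": 1}, {"x": 277, "y": -754, "z": -30, "fingers": 1}, {"x": 277, "y": -754, "z": -40, "fingers": 1}, {"x": 277, "y": -754, "z": -50, "fingers": 1}, {"x": 277, "y": -754, "z": -50, "fingers": 1}, {"x": 277, "y": -754, "z": -50, "fingers": 1}], grip_force=40)

```text
schema error: expected keys wx, wy, wz, x, y, z, fingers
```

Run:
```python
from workcell import monitor, eyes
from h import *
from scipy.spatial.transform import Rotation as R
s=monitor.read_state(); print(s); M=R.from_rotvec(s["tcp_rot"]).as_matrix();print(M.round(3))
tip=s["tool_pos"]+M[:,0]*.022; print("tip",tip)
for n in("side","wrist"):
    c=eyes.read_camera(n); im=c["frame"][:,:,::-1].copy()
    if n=="wrist":
        T=np.eye(4);T[:3,:3]=M;T[:3,3]=s["tool_pos"]; c["view"]=np.linalg.inv(T@c["tool_from_camera"])
    m=mask(c,(5,150,100),(20,255,255),(0,0,560,420)); 
    if m.any():
        nl,l,st,_=cv2.connectedComponentsWithStats(m.astype(np.uint8)); 
        i=1+np.argmax(st[1:,4]);p=pts(c,l==i);print(n,st[i],np.median(p,0),p.min(0),p.max(0))
    t=(c["view"]@np.r_[tip,1])[:3]; t=c["K"]@t; print("tip px",t[:2]/t[2])
    cv2.imwrite(f"pics/{n}1.png",im)
```

```text
{'time': 0.1, 'q': array([ 1.27409682e+00,  2.64688927e-01,  1.60523633e+00, -1.65344044e-05,
        1.27370510e+00, -3.69064613e-02]), 'joint_vel': array([ 0.00045096, -0.00100506, -0.00227094, -0.0001013 , -0.00095644,
        0.0001078 ]), 'joint_torque': array([-8.21031645e-04, -5.16699171e+01, -3.68594348e+01, -9.31262662e-05,
        6.22141917e-03,  2.61671585e-05]), 'tool_pos': array([0.17322522, 0.65175702, 0.25207959]), 'tcp_rot': array([ 0.20235851,  1.56148119, -0.20552645]), 'wrist_force': array([ 0.48605509,  0.87755   , -0.13314869]), 'torque': array([-0.03362199, -0.00250381, -0.02123113]), 'width': 0.9991620181006131}
[[-0.001  0.257  0.966]
 [-0.002  0.966 -0.257]
 [-1.    -0.002 -0.   ]]
tip [0.17321245 0.65171405 0.23007963]
side [267 277  11   8  74] [ 0.44926676 -0.10220619  0.08222825] [ 0.43974902 -0.11268904  0.08011013] [ 0.45917916 -0.09086778  0.08544327]
tip px [130.97566611  63.79094446]
tip px [282.86281763 275.06841851]
```

Request:
play_rows(deltas=[{"wx": 0, "wy": 0, "wz": 0, "x": 27, "y": -42, "z": 0, "fingers": 1}, {"wx": 0, "wy": 0, "wz": 0, "x": 62, "y": -87, "z": 0, "fingers": 1}, {"wx": 0, "wy": 0, "wz": 0, "x": 102, "y": -132, "z": 0, "fingers": 1}, {"wx": 0, "wy": 0, "wz": 0, "x": 137, "y": -182, "z": 0, "fingers": 1}, {"wx": 0, "wy": 0, "wz": 0, "x": 172, "y": -232, "z": 0, "fingers": 1}, {"wx": 0, "wy": 0, "wz": 0, "x": 202, "y": -287, "z": 0, "fingers": 1}, {"wx": 0, "wy": 0, "wz": 0, "x": 227, "y": -342, "z": 0, "fingers": 1}, {"wx": 0, "wy": 0, "wz": 0, "x": 247, "y": -402, "z": 0, "fingers": 1}, {"wx": 0, "wy": 0, "wz": 0, "x": 262, "y": -462, "z": 0, "fingers": 1}, {"wx": 0, "wy": 0, "wz": 0, "x": 272, "y": -522, "z": 0, "fingers": 1}, {"wx": 0, "wy": 0, "wz": 0, "x": 277, "y": -582, "z": 0, "fingers": 1}, {"wx": 0, "wy": 0, "wz": 0, "x": 277, "y": -637, "z": 0, "fingers": 1}, {"wx": 0, "wy": 0, "wz": 0, "x": 277, "y": -692, "z": -10, "fingers": 1}, {"wx": 0, "wy": 0, "wz": 0, "x": 277, "y": -737, "z": -20, "fingers": 1}, {"wx": 0, "wy": 0, "wz": 0, "x": 277, "y": -754, "z": -30, "fingers": 1}, {"wx": 0, "wy": 0, "wz": 0, "x": 277, "y": -754, "z": -40, "fingers": 1}, {"wx": 0, "wy": 0, "wz": 0, "x": 277, "y": -754, "z": -50, "fingers": 1}, {"wx": 0, "wy": 0, "wz": 0, "x": 277, "y": -754, "z": -50, "fingers": 1}, {"wx": 0, "wy": 0, "wz": 0, "x": 277, "y": -754, "z": -50, "fingers": 1}], grip_force=40)

```text
time: 2.58
tool_pos: [0.4506, -0.1007, 0.2034]
tcp_rot: [0.203, 1.561, -0.203]
wrist_force: [-0.2, -0.5, 0.5]
width: 0.001
```

```bash
cat > look.py <<'E'
import sys
from workcell import monitor, eyes
from h import *
from scipy.spatial.transform import Rotation as R
k=sys.argv[1]
s=monitor.read_state(); print(s["time"],s["q"].round(3),s["tool_pos"],s["wrist_force"],s["width"]); M=R.from_rotvec(s["tcp_rot"]).as_matrix();print(M.round(3))
tip=s["tool_pos"]+M[:,0]*.022; print("tip",tip)
for n in sys.argv[2:]:
    c=eyes.read_camera(n); im=c["frame"][:,:,::-1].copy()
    if n=="wrist":
        T=np.eye(4);T[:3,:3]=M;T[:3,3]=s["tool_pos"]; c["view"]=np.linalg.inv(T@c["tool_from_camera"])
    m=mask(c,(5,150,100),(20,255,255),(0,0,560,420)); 
    if m.any():
        nl,l,st,_=cv2.connectedComponentsWithStats(m.astype(np.uint8)); 
        i=1+np.argmax(st[1:,4]);p=pts(c,l==i);print(n,st[i],np.median(p,0),p.min(0),p.max(0))
    t=(c["view"]@np.r_[tip,1])[:3]; t=c["K"]@t; print("tip px",t[:2]/t[2])
    cv2.imwrite(f"pics/{n}{k}.png",im)
E
python3 look.py 2 side wrist
```

```text
2.575 [-0.274 -0.109  2.099  0.     1.152 -1.587] [ 0.45063061 -0.1007201   0.20342596] [-0.17948881 -0.46082978  0.45705566] 0.0005009401370792902
[[ 0.     0.255  0.967]
 [ 0.     0.967 -0.255]
 [-1.     0.     0.   ]]
tip [ 0.45063451 -0.10071798  0.18142596]
side [267 277  11   8  74] [ 0.44928909 -0.10148395  0.08185356] [ 0.43941131 -0.11025096  0.07993759] [ 0.45956853 -0.09133721  0.08490537]
tip px [271.6337291  241.00442084]
wrist [269 204  26  25 524] [ 0.45000198 -0.10171506  0.08108178] [ 0.43898063 -0.11269874  0.07934413] [ 0.46106627 -0.0908968   0.0833646 ]
tip px [282.86623496 275.0708677 ]
```

View pics/wrist2.png

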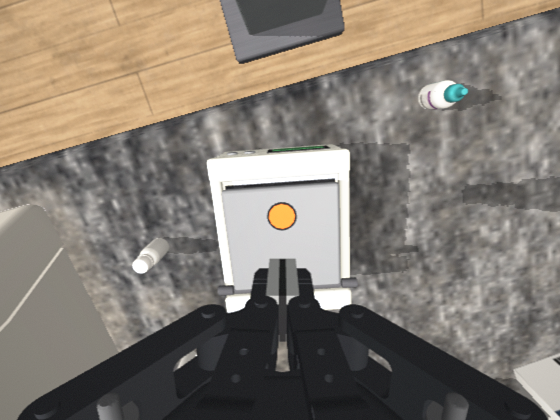

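View pics/side2.png

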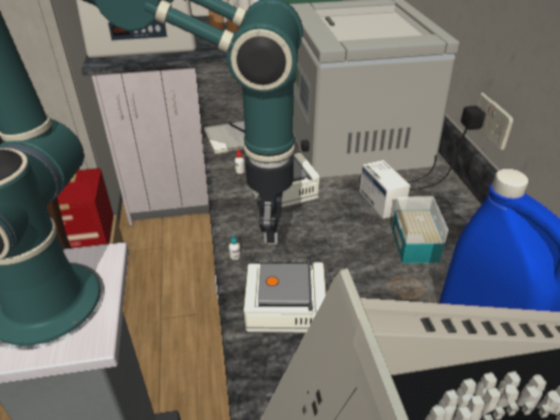

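The wrist view puts the orange spot at (282,216). The side view shows the fingertips right above the orange spot (271,241 over 272,281).

Request:
play_rows(deltas=[{"wx": 0, "wy": 0, "wz": 0, "x": -1, "y": -1, "z": -20, "fingers": 1}, {"wx": 0, "wy": 0, "wz": 0, "x": -1, "y": -1, "z": -40, "fingers": 1}, {"wx": 0, "wy": 0, "wz": 0, "x": -1, "y": -1, "z": -60, "fingers": 1}, {"wx": 0, "wy": 0, "wz": 0, "x": -1, "y": -1, "z": -75, "fingers": 1}, {"wx": 0, "wy": 0, "wz": 0, "x": -1, "y": -1, "z": -85, "fingers": 1}, {"wx": 0, "wy": 0, "wz": 0, "x": -1, "y": -1, "z": -90, "fingers": 1}, {"wx": 0, "wy": 0, "wz": 0, "x": -1, "y": -1, "z": -90, "fingers": 1}, {"wx": 0, "wy": 0, "wz": 0, "x": -1, "y": -1, "z": -90, "fingers": 1}])

```text
time: 3.68
tool_pos: [0.4499, -0.1028, 0.1139]
tcp_rot: [0.204, 1.56, -0.204]
wrist_force: [-0.2, 0.5, 0.8]
width: -0.002
```

```bash
python3 look.py 3 side
```

```text
3.675 [-0.279 -0.007  2.185 -0.     0.962 -1.59 ] [ 0.44992623 -0.10281237  0.11386479] [-0.21518153  0.48877215  0.84124697] -0.0017350097691765914
[[ 0.001  0.257  0.966]
 [-0.     0.966 -0.257]
 [-1.    -0.     0.001]]
tip [ 0.4499502  -0.1028197   0.09186481]
side [229  14   7  17  92] [0.53364416 1.5628467  0.0409839 ] [0.52038627 1.54274472 0.00554559] [0.54769855 1.5799776  0.08236051]
tip px [272.14464782 277.66818321]
```

Request:
play_rows(deltas=[{"wx": 0, "wy": 0, "wz": 0, "x": 0, "y": 0, "z": -3, "fingers": 1}, {"wx": 0, "wy": 0, "wz": 0, "x": 0, "y": 0, "z": -6, "fingers": 1}, {"wx": 0, "wy": 0, "wz": 0, "x": 0, "y": 0, "z": -8, "fingers": 1}, {"wx": 0, "wy": 0, "wz": 0, "x": 0, "y": 0, "z": -10, "fingers": 1}, {"wx": 0, "wy": 0, "wz": 0, "x": 0, "y": 0, "z": -12, "fingers": 1}, {"wx": 0, "wy": 0, "wz": 0, "x": 0, "y": 0, "z": -14, "fingers": 1}, {"wx": 0, "wy": 0, "wz": 0, "x": 0, "y": 0, "z": -16, "fingers": 1}, {"wx": 0, "wy": 0, "wz": 0, "x": 0, "y": 0, "z": -18, "fingers": 1}, {"wx": 0, "wy": 0, "wz": 0, "x": 0, "y": 0, "z": -18, "fingers": 1}, {"wx": 0, "wy": 0, "wz": 0, "x": 0, "y": 0, "z": -18, "fingers": 1}])

```text
time: 4.97
tool_pos: [0.4493, -0.1026, 0.096]
tcp_rot: [0.204, 1.562, -0.204]
wrist_force: [-5.7, 0.9, 11.2]
width: -0.001
```

The force is 11 N with the tip at 74 mm, so it is at the stop. I'll press 0.5 mm more to confirm that it is rigid.

Request:
play_rows(deltas=[{"wx": 0, "wy": 0, "wz": 0, "x": 0, "y": 0, "z": -0.5, "fingers": 1}, {"wx": 0, "wy": 0, "wz": 0, "x": 0, "y": 0, "z": -0.5, "fingers": 1}])

```text
time: 5.22
tool_pos: [0.4493, -0.1026, 0.0958]
tcp_rot: [0.204, 1.562, -0.204]
wrist_force: [-6.6, 1.1, 12.5]
width: 0.001
```

Request:
play_rows(deltas=[{"wx": 0, "wy": 0, "wz": 0, "x": 0, "y": 0, "z": 8, "fingers": 1}, {"wx": 0, "wy": 0, "wz": 0, "x": 0, "y": 0, "z": 30, "fingers": 1}, {"wx": 0, "wy": 0, "wz": 0, "x": 0, "y": 0, "z": 60, "fingers": 1}, {"wx": 0, "wy": 0, "wz": 0, "x": 0, "y": 0, "z": 95, "fingers": 1}, {"wx": 0, "wy": 0, "wz": 0, "x": 0, "y": 0, "z": 130, "fingers": 1}, {"wx": 0, "wy": 0, "wz": 0, "x": 0, "y": 0, "z": 165, "fingers": 1}, {"wx": 0, "wy": 0, "wz": 0, "x": 0, "y": 40, "z": 180, "fingers": 1}, {"wx": 0, "wy": 0, "wz": 0, "x": 0, "y": 85, "z": 180, "fingers": 1}, {"wx": 0, "wy": 0, "wz": 0, "x": 0, "y": 130, "z": 180, "fingers": 1}, {"wx": 0, "wy": 0, "wz": 0, "x": 0, "y": 160, "z": 180, "fingers": 1}, {"wx": 0, "wy": 0, "wz": 0, "x": 0, "y": 160, "z": 180, "fingers": 1}, {"wx": 0, "wy": 0, "wz": 0, "x": 0, "y": 160, "z": 180, "fingers": 1}])

```text
time: 6.72
tool_pos: [0.4495, 0.057, 0.2746]
tcp_rot: [0.203, 1.561, -0.204]
wrist_force: [-0.2, -0.4, 0.5]
width: 0.001
```

```bash
python3 look.py 4 side top
```

```text
6.725 [ 7.200e-02 -1.810e-01  2.027e+00 -1.000e-03  1.296e+00 -1.240e+00] [0.44953527 0.05697119 0.27461563] [-0.1867151  -0.40434807  0.50040474] 0.0008227876830829438
[[ 0.     0.256  0.967]
 [-0.001  0.967 -0.256]
 [-1.    -0.     0.   ]]
tip [0.44954029 0.05695857 0.25261563]
side [289 255   6  10  39] [ 0.48533247 -0.10851492  0.13828681] [ 0.48003723 -0.11681697  0.13081165] [ 0.49058949 -0.09761904  0.14720034]
tip px [257.40249581 159.27667627]
top [356 215  10   5  34] [ 0.48622643 -0.10899274  0.14005628] [ 0.481023   -0.11953019  0.12847635] [ 0.49195566 -0.09926368  0.15175319]
tip px [288.8676124 228.9657011]
```

The spot has popped up to about z = 139 mm. I'll wait 2 s with the hand clear and check again.

Request:
play_rows(deltas=[{"wx": 0, "wy": 0, "wz": 0, "x": 0, "y": 0, "z": 0, "fingers": 1}, {"wx": 0, "wy": 0, "wz": 0, "x": 0, "y": 0, "z": 0, "fingers": 1}, {"wx": 0, "wy": 0, "wz": 0, "x": 0, "y": 0, "z": 0, "fingers": 1}, {"wx": 0, "wy": 0, "wz": 0, "x": 0, "y": 0, "z": 0, "fingers": 1}, {"wx": 0, "wy": 0, "wz": 0, "x": 0, "y": 0, "z": 0, "fingers": 1}, {"wx": 0, "wy": 0, "wz": 0, "x": 0, "y": 0, "z": 0, "fingers": 1}, {"wx": 0, "wy": 0, "wz": 0, "x": 0, "y": 0, "z": 0, "fingers": 1}, {"wx": 0, "wy": 0, "wz": 0, "x": 0, "y": 0, "z": 0, "fingers": 1}, {"wx": 0, "wy": 0, "wz": 0, "x": 0, "y": 0, "z": 0, "fingers": 1}, {"wx": 0, "wy": 0, "wz": 0, "x": 0, "y": 0, "z": 0, "fingers": 1}, {"wx": 0, "wy": 0, "wz": 0, "x": 0, "y": 0, "z": 0, "fingers": 1}, {"wx": 0, "wy": 0, "wz": 0, "x": 0, "y": 0, "z": 0, "fingers": 1}, {"wx": 0, "wy": 0, "wz": 0, "x": 0, "y": 0, "z": 0, "fingers": 1}, {"wx": 0, "wy": 0, "wz": 0, "x": 0, "y": 0, "z": 0, "fingers": 1}, {"wx": 0, "wy": 0, "wz": 0, "x": 0, "y": 0, "z": 0, "fingers": 1}, {"wx": 0, "wy": 0, "wz": 0, "x": 0, "y": 0, "z": 0, "fingers": 1}, {"wx": 0, "wy": 0, "wz": 0, "x": 0, "y": 0, "z": 0, "fingers": 1}, {"wx": 0, "wy": 0, "wz": 0, "x": 0, "y": 0, "z": 0, "fingers": 1}])

```text
time: 9.07
tool_pos: [0.4494, 0.0573, 0.2748]
tcp_rot: [0.204, 1.561, -0.204]
wrist_force: [-0.6, -0.1, -0.3]
width: -0.001
```

```bash
python3 look.py 5 side top
```

```text
9.075 [ 0.072 -0.181  2.027 -0.     1.296 -1.239] [0.4493893  0.05733121 0.27475963] [-0.56609986 -0.12331208 -0.29560486] -0.0005933542888979512
[[-0.     0.257  0.966]
 [-0.     0.966 -0.257]
 [-1.    -0.    -0.   ]]
tip [0.44938828 0.05733085 0.25275963]
side [289 255   6  10  39] [ 0.48534927 -0.10892675  0.13934311] [ 0.47964753 -0.11894605  0.1286622 ] [ 0.49039499 -0.09805143  0.14685339]
tip px [257.29476533 159.11782747]
top [356 215  10   5  34] [ 0.48622198 -0.10883989  0.14038152] [ 0.48122401 -0.11917849  0.13398039] [ 0.49132235 -0.09900395  0.15053398]
tip px [288.6845182  229.03283167]
```

View pics/side5.png

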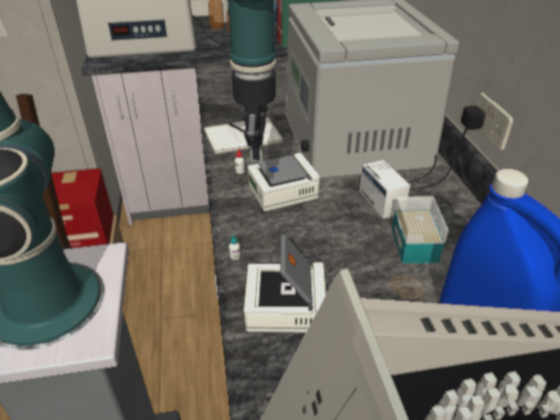

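View pics/top5.png

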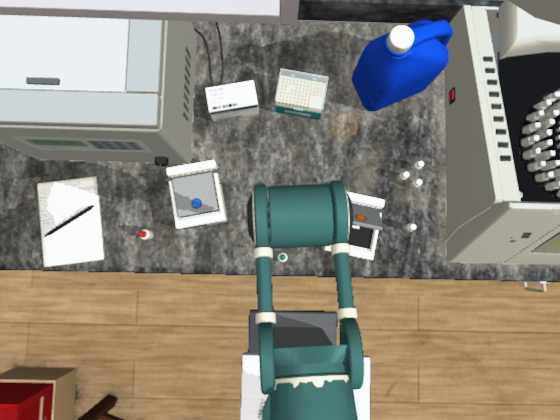

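The orange hatch stands open (side 290,262), and its spot has not moved in over 2 s. The blue hatch is shut (top 196,203), and the readers and bottles are at the same pixels as before. I'm handing it in.

```bash
python3 -c "
from workcell import finish_job
print(finish_job())"
```

```text
the job is handed in; nothing more can be done
None
```

The orange reader's hatch is open and stayed open, and the job is handed in at about 9.2 s on the robot clock, against the 32 s limit.

- **Press:** I pressed the orange spot once with the closed fingertips, at about 16 mm/s. The tip reached a height of 74 mm, about 7 mm down. The wrist force was about 11 N vertical there, rising to 12.5 N with 0.5 mm more, well above the 3 N latch force, so I took it to be at the stop. I then lifted straight up and moved the hand about 160 mm to the left.
- **Hatch open:** The spot rose from 82 mm to about 139 mm. It read the same in both fixed cameras more than 2 s later, with the hand clear and the wrist force near zero.
- **Everything else:** In the last pictures the blue hatch is still shut. Both readers and the bottles are at the same pixel positions as at the start, judged by eye.

Two checks did not go cleanly. My first move call was refused for missing keys, and nothing moved. My measurement of the reader outlines and bottle positions stopped on a data-type error, and I did not repeat it. No later check disagreed with another.

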